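# Grade new potatoes by size on the ramp gauge

## Robot

A 6-joint arm with a two-finger parallel gripper is mounted at the origin on the work surface. World frame = base frame: x ahead of the robot, y to its left, z up, the work surface at z = 0. Lengths are in m, angles in degrees, forces in N, time in s.
With the tool pointing down it reaches from about 0.3 to 0.75 m from the base axis. Payload 8.5 kg.
Tool frame: the origin (TCP) lies midway between the tips of the shut fingers; the grasp point (between the pads) lies 19 mm behind it; y points along the fingers, z is the direction in which the jaws open and shut, and the axes are right-handed (so a half turn about y gives the same grasp; the last joint's range is limited). The gripper opens to 85 mm and grips with 20 to 120 N. Pads are 22 mm wide; open, the fingers measure 114 mm over their backs; the gripper's body (76 mm by 85 mm) begins 54 mm behind the grasp point. The pads swing forward as they close: fully open they stand 13 mm farther back than shut.
Start: joints at [-86.075, 21.807, 74.336, -0, 83.858, -12.336], TCP at [0.154, -0.528, 0.195] pointing down, gripper open.
Joint ranges: [-178.18, 178.18], [-50.72, 133.34], [12.68, 142.11], [-81.47, 261.47], [9.98, 163.14], [-165.26, 165.26]. Speed limits (degrees/s): [136.94, 136.94, 180, 180, 180, 180].

## Interface

Orientations are given as [roll, pitch, yaw] about the fixed x, y, z axes, in that order (R = Rz(yaw) Ry(pitch) Rx(roll)).
In Python, from cell import env gives the robot as it stands.
- The arm moves only by the tool apply_moves, never from a script. Its argument "steps" is a list of rows, each a list of 5 numbers: the closure, from 0 (fully open) to 1 (shut), then the shift along the world's x, y, z in units of 500 mm (1.0 is 500 mm), then the turn about the world's z in units of pi/4 rad (1.0 is pi/4 rad). In form: [[fingers, x, y, z, yaw], ...]. A call has 1 to 5 rows; each row is the pose to reach, as a shift and turn from the pose commanded when the call began; what a row does not reach only later rows make up. A row lasts 1/12 s, in which the tool goes at most 41.7 mm and 7.16 degrees, less where a joint would pass 70% of its speed; a pose out of reach is approached as far as the arm can. A call with a number of a shift or a turn outside -1 to 1 is refused whole. A call with a gripper value outside its range is refused whole. The fingers move at their own pace and stop on an object; "grip_force" is the grip in N (left out, the last holds). Time passes only in rows, so rows that repeat a pose let the fingers close. It gives the time, the measured TCP pose, the force and the opening at its end, in the units of the state.
- env.state(): the state, without advancing time (a new reading comes with each control period).
- env.read_camera(name): name is "scene" or "top" or "wrist"; returns (picture, depth): 384x512x3 uint8, red, green, blue; 384x512 float32, m along the optical axis (not along the pixel's ray), 0 where there is no reading.
- env.camera_model(name): a dict with "camera_matrix" (3x3 intrinsics, pixels), "distortion" ([k1, k2, p1, p2, k3] as OpenCV has them; the pictures are not rectified), "pose" (4x4, takes a point from camera to world coordinates); the wrist camera has in their place "T_tool_cam" (4x4, takes a point from camera to tool coordinates, whose origin is the TCP and whose axes are the tool frame's). Camera axes: x right, y down, z forward; pixel columns grow to the right and rows downward; lengths in m; the calibration is good to about 2 mm. A picture is of the moment at which its call begins: read the wrist's pose just before it. camera_model takes no time and is no camera call.
- env.finish_job(): hands the job in, once; it reports no verdict.
Trained networks look in the newest picture that a camera, given by its name, has taken for a name from the list of things; names that differ only in an ending like _2 or _b are one class to them, and where a whole thing is asked for, a point or a joint stands for the part that bears it (a point fixed in the world has none). Each returns a list of dicts, best first, with "p" (0 to 1); they miss things now and then, are a little off and sometimes report something else, mostly with a low value. They report only what shows in the picture. A call takes as long as a camera call.
- env.boxes_of(camera, name): "at" ([column, row] in pixels, amid what is visible of it).
The state is a dict: "clock": time; "q": joint angles; "qd": joint speeds; "effort": joint torques, N m; "ee_pos": TCP position; "eef_rot": TCP orientation; "wrist_force": force on the tool from outside, world axes, zero at the start; "ft_torque": the same for the moment, N m; "gripper_width": finger opening in m.
Only numpy, scipy, OpenCV 4.12 (cv2) and the standard library are available. Lean on these libraries where they do the work, as an engineer would, in place of code of your own. Each camera call takes 0.05 s, during which the arm holds its last target.

## Task

Sort the new potatoes by size with the potato grader: first swing its gauge bar so that the bar lies over the long mark on the scale, and let go of it. Then press the hopper's black press bar down to tip the potatoes onto the ramp, hold it down until each has dropped into the bay for its size (small ones in the top bay, medium in the middle, large at the foot), and let the hopper come back down. Do not touch the potatoes, and leave the other kitchen things where they stand.

Things in the scene. Friction and masses are not known exactly. Their poses are not given: they have to be found in the camera images.
- grader: Wooden potato grader fixed on the board. Origin: underside, centre of the lane; +z up; -x is the robot's side. The lane runs along -y from its top (y +120 mm) to its foot (y -120 mm), dropping 8 degrees, on two steel rails (10 mm rods, 92 mm high at the top, 58 mm at the foot). Open bays lie under the rails. An end stop 100 mm high, 28 mm wide stands at y -130 mm.
- bay_small (a point): Centre of the floor (8 mm up) of the top bay, for small potatoes, grader y +80 mm. Each bay is 80 mm long and 122 mm wide, side walls 53 mm high. The gap between the rails above it is 31 mm when the gauge bar is on the long mark; with the bar swung out the gaps are too wide and potatoes drop in wrong bays.
- bay_medium (a point): Floor centre of the middle bay, for the medium potato, grader y 0; rail gap above it 45 mm when set right.
- bay_large (a point): Floor centre of the foot bay, for the large potato, grader y -80 mm; rail gap above it 60 mm when set right.
- gauge (a joint): Gauge bar: the rail on the robot's side (a stepped steel rod) and its handle in one piece, hinged at the top of the lane about the lane's normal (nearly vertical). 0 = over the long mark (right setting), grows as its free end swings towards the robot (grader -x), range -0.08 to 0.32 rad; the free end moves 32 mm per 0.1 rad. Stiff hinge: it takes about 2 N at the knob and stays where it is left.
- gauge_axis (a point): Hinge of the gauge bar, 92 mm above the board; fixed to the grader.
- gauge_knob (a point): Centre of the black upright knob on the free end of the gauge bar: 18 mm diameter, it stands up from the bar; this point is 14 mm below its top, about 20 mm above the bar's axis and about 67 mm above the board, and 318 mm from gauge_axis. Free on all sides.
- long_mark (a point): Middle of the long black line (4 x 28 mm) on the scale plate beyond the lane's foot, 28 mm above the board; the bar passes about 17 mm above it and covers it from above when set right. The shorter, thinner lines at 0.1, 0.2, 0.3 rad are other settings.
- hopper (a joint): Tipping hopper: aluminium V trough, 195 mm long, at the top of the lane, hinged at its lip on a level axis along the grader's x. 0 = at rest, level; grows to 0.6 rad (stop) as its press bar is pressed down and the back end rises. Potatoes roll out from about 0.15 rad and quickly at 0.4. It falls back to 0 by its own weight when let go.
- hopper_axis (a point): Point on the hopper's hinge axis, middle of the lip, 80 mm above the board; fixed to the grader.
- hopper_bar (a point): Centre of the black press bar on the hopper's arm, on the robot's side of the lane: a round bar 20 mm in diameter and 44 mm long along the grader's x; its top is 10 mm above this point at any angle. In grader axes from hopper_axis it is at rest at x -88, y -85, z +76 mm; turned to 0.4 rad it has gone down 39 mm and 23 mm towards -y. Press from above; takes 4 to 12 N.
- potato_large: Large round new potato, 52 mm diameter, 77 g; origin at its centre. The four potatoes start in a row in the hopper, in any order.
- potato_medium: Medium round new potato, 38 mm diameter; origin at its centre.
- potato_small_a: Small round new potato, 26 mm diameter; origin at its centre.
- potato_small_b: The other small round new potato, 26 mm diameter; origin at its centre.
- jug: Bystander: stainless jug, 110 mm diameter, 190 mm high; origin under its centre.
- jar: Bystander: glass jar with a steel screw lid, 80 mm diameter, 130 mm high; origin under its centre.
- colander: Bystander: orange plastic colander, 210 mm diameter, 90 mm high; origin under its centre.
- whisk: Bystander: steel whisk lying along its x axis, 265 mm long, 52 mm wide, about 25 mm high; origin at the board near its middle.

How it is judged (in metres and radians):
On the way, in this order (a step that is already met when the one before it is completed fails the run):
1. the gauge bar lies over the long mark and is let go, the potatoes still in the hopper (value of joint gauge between -0.03 and 0.03 rad and contact force between the fingers and gauge below 0.2 N and y of each of potato_large, potato_medium, potato_small_a, potato_small_b in the frame of grader above 0.125 m), for 0.2 s.
2. the hopper is tipped (value of joint hopper above 0.15 rad), for 0.1 s.
3. every potato lies in the bay for its size (y of potato_large in the frame of grader between -0.12 and -0.04 m and x of potato_large in the frame of grader between -0.06 and 0.06 m and z of each of potato_large, potato_medium, potato_small_a, potato_small_b in the frame of grader below 0.055 m and y of potato_medium in the frame of grader between -0.04 and 0.04 m and x of potato_medium in the frame of grader between -0.06 and 0.06 m and y of potato_small_a in the frame of grader between 0.04 and 0.12 m and x of potato_small_a in the frame of grader between -0.06 and 0.06 m and y of potato_small_b in the frame of grader between 0.04 and 0.12 m and x of potato_small_b in the frame of grader between -0.06 and 0.06 m), for 0.2 s.
At the end, for the whole second after the job is handed in: Both small potatoes lie in the top bay, the medium one in the middle bay, the large one in the foot bay, all at rest; the gauge bar is within 0.03 rad (about 9 mm at its free end) of the long mark; the hopper is back down (below 0.06 rad) (all of step 3 and value of joint gauge between -0.03 and 0.03 rad and value of joint hopper below 0.06 rad and linear speed of each of potato_large, potato_medium, potato_small_a, potato_small_b below 0.03 m/s); the robot touches nothing.
It fails at once if a potato is touched by the robot (contact force between any of the fingers, the arm and potato_large above 0.3 N or contact force between any of the fingers, the arm and potato_medium above 0.3 N or contact force between any of the fingers, the arm and potato_small_a above 0.3 N or contact force between any of the fingers, the arm and potato_small_b above 0.3 N).
It fails at once if the jug is shifted by more than 20 mm (distance of jug from where it was at the start of the episode above 0.02 m).
It fails at once if the jar is shifted by more than 20 mm (distance of jar from where it was at the start of the episode above 0.02 m).
It fails at once if the colander is shifted by more than 20 mm (distance of colander from where it was at the start of the episode above 0.02 m).
It fails at once if the whisk is shifted by more than 20 mm (distance of whisk from where it was at the start of the episode above 0.02 m).
It also fails if it takes over 48 s, if anything falls off the work surface, if the arm or the gripper's body presses on something with over 40 N, if the wrist force passes 120 N, or if a joint passes its speed limit or range.

## Working session

There is one attempt and no reset: what is moved stays moved. The work goes in short steps, Python scripts to look and compute and a tool call to move; the robot and the scene stay as the last step left them, time stands still between calls to the robot, and variables do not carry over. Pictures are saved under pics/ and viewed, and the job is handed in when it is done.

Besides the shell and the picture viewer there is one more tool, called after "Request:" as name(argument=value, ...) on one line, values as JSON. apply_moves: Moves the arm, as the interface text tells. Its arguments: {"type":"object","properties":{"steps":{"type":"array","items":{"type":"array","items":{"type":"number","minimum":-1,"maximum":1}}},"grip_force":{"type":"number"}},"required":["steps"]}

```bash
ls; mkdir -p pics; python3 - <<'E'
from cell import env
import cv2,numpy as np
for c in ("scene","top"):
    im,d=env.read_camera(c); cv2.imwrite(f"pics/{c}0.png",im[:,:,::-1]); np.save(f"{c}0.npy",d)
    m=env.camera_model(c); print(c,np.round(m["camera_matrix"],1).tolist(),np.round(m["distortion"],3),np.round(m["pose"],3).tolist())
    for n in ("gauge_knob","gauge_axis","long_mark","hopper_bar","hopper_axis","bay_small","bay_large","bay_medium"):
        print(n,[(np.round(b["at"],1).tolist(),round(b["p"],2)) for b in env.boxes_of(c,n)][:2])
print(env.state())
E
```

```text
pics
scene [[477.1, 0.0, 251.1], [0.0, 477.1, 194.0], [0.0, 0.0, 1.0]] [0.058 0.    0.    0.    0.   ] [[-0.774, 0.364, -0.518, 1.302], [0.633, 0.424, -0.648, 0.92], [-0.016, -0.829, -0.559, 0.928], [0.0, 0.0, 0.0, 1.0]]
gauge_knob [([220.2, 196.9], 0.69), ([251.0, 247.8], 0.43)]
gauge_axis [([249.6, 244.1], 0.64)]
long_mark [([251.4, 246.0], 0.66)]
hopper_bar [([282.9, 247.7], 0.97)]
hopper_axis [([249.4, 247.0], 0.59)]
bay_small [([251.2, 247.3], 0.77), ([268.7, 235.8], 0.61)]
bay_large [([251.7, 248.2], 0.94), ([366.4, 320.5], 0.36)]
bay_medium [([251.8, 244.5], 0.64)]
top [[437.8, 0.0, 255.5], [0.0, 437.8, 199.3], [0.0, 0.0, 1.0]] [-0.076  0.     0.     0.     0.   ] [[-0.003, -0.981, 0.194, 0.228], [-1.0, 0.002, -0.005, 0.002], [0.005, -0.194, -0.981, 1.794], [0.0, 0.0, 0.0, 1.0]]
gauge_knob [([258.5, 192.1], 0.56)]
gauge_axis [([248.6, 188.4], 0.96)]
long_mark [([249.3, 191.8], 0.85), ([279.6, 197.3], 0.48)]
hopper_bar [([205.3, 183.8], 0.64)]
hopper_axis [([250.4, 187.7], 0.83)]
bay_small [([251.2, 185.2], 0.74)]
bay_large [([248.9, 188.4], 0.91), ([206.5, 179.8], 0.57)]
bay_medium [([248.0, 187.7], 0.89)]
{'clock': 0.9, 'q': array([-8.60767748e+01,  2.18081651e+01,  7.43355635e+01,  6.57863172e-04,
        8.38580380e+01, -1.23361248e+01]), 'qd': array([-0.00495899, -0.04857663, -0.02578961, -0.00768205, -0.05201262,
        0.03449129]), 'effort': array([ 3.48035675e-03, -4.48314464e+01, -2.31462765e+01, -3.70804605e-05,
        5.68463674e-04, -3.32519369e-05]), 'ee_pos': array([ 0.15398892, -0.52798689,  0.19450924]), 'eef_rot': array([-9.00015860e+01,  1.01639179e-03, -1.63740720e+02]), 'wrist_force': array([0.03615421, 0.05600107, 0.11465578]), 'ft_torque': array([-0.03550995, -0.00950984, -0.0055146 ]), 'gripper_width': 0.08531462481022324}
```

View pics/scene0.png

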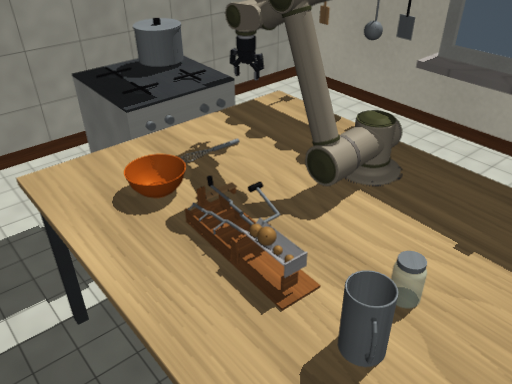

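View pics/top0.png

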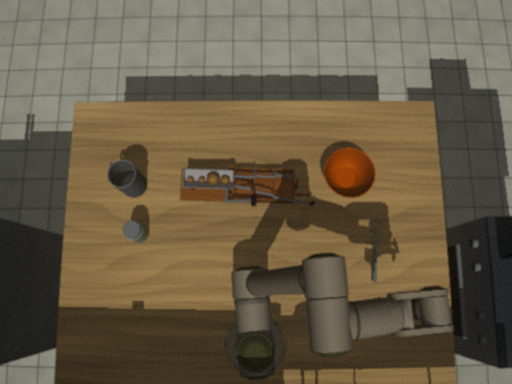

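```bash
python3 - <<'E'
import cv2
a=cv2.imread("pics/top0.png")[110:250,150:330]; cv2.imwrite("pics/top0z.png",cv2.resize(a,None,fx=4.2,fy=4.2,interpolation=cv2.INTER_CUBIC))
a=cv2.imread("pics/scene0.png")[150:330,150:390]; cv2.imwrite("pics/scene0z.png",cv2.resize(a,None,fx=3.2,fy=3.2,interpolation=cv2.INTER_CUBIC))
E
```

```text
(no output)
```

View pics/top0z.png

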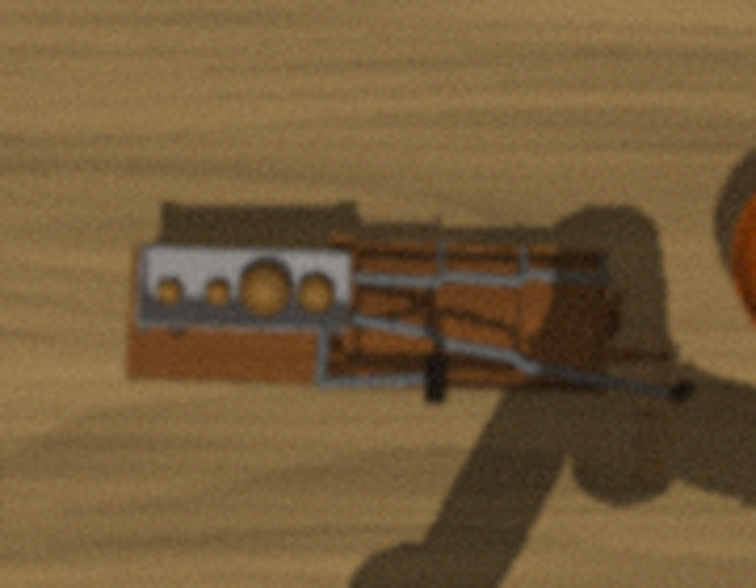

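View pics/scene0z.png

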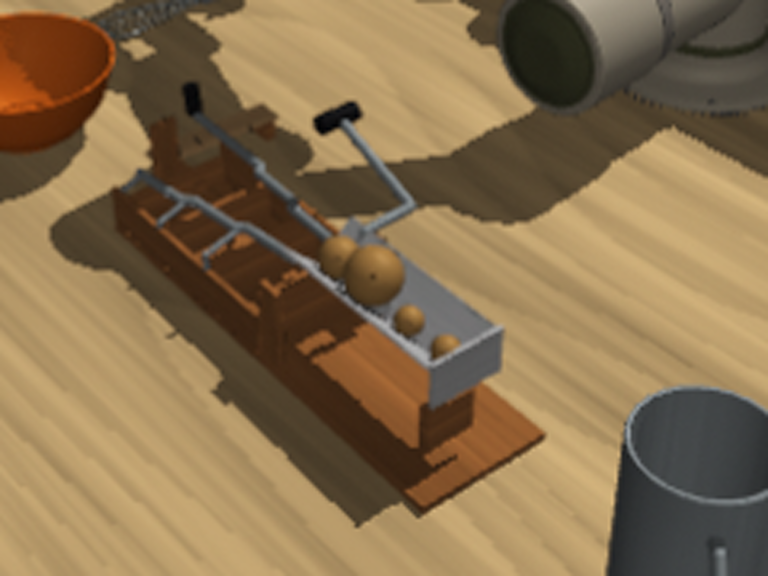

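The scene view shows the knob at about (210,180), the press bar at (256,187), and four potatoes in the hopper. The top view has the knob at (312,203), the press bar at (254,200), and the lane running right, towards −y, with its foot near x=295. The gauge bar is swung out.

```bash
cat > h.py <<'E'
from cell import env
import cv2,numpy as np
def pose(c,st=None):
    m=env.camera_model(c)
    if "pose" in m: return m,np.array(m["pose"])
    from scipy.spatial.transform import Rotation as R
    st=st or env.state()
    T=np.eye(4);T[:3,:3]=R.from_euler('xyz',st["eef_rot"],degrees=True).as_matrix();T[:3,3]=st["ee_pos"]
    return m,T@np.array(m["T_tool_cam"])
def ray(c,uv,st=None):
    m,P=pose(c,st)
    n=cv2.undistortPoints(np.array([[uv]],float),np.array(m["camera_matrix"]),np.array(m["distortion"]))[0,0]
    return P[:3,3],P[:3,:3]@np.array([n[0],n[1],1.]),P
def atz(c,uv,z,st=None):
    o,d,_=ray(c,uv,st); return o+d*(z-o[2])/d[2]
def atd(c,uv,dep,st=None):
    o,d,_=ray(c,uv,st); return o+d*dep
def proj(c,X,st=None):
    m,P=pose(c,st); Pi=np.linalg.inv(P)
    r,_=cv2.Rodrigues(Pi[:3,:3]); p,_=cv2.projectPoints(np.array(X,float).reshape(-1,1,3),r,Pi[:3,3],np.array(m["camera_matrix"]),np.array(m["distortion"])); return p[:,0]
E
python3 - <<'E'
from h import *
r=lambda a:np.round(a,4)
print(env.camera_model("wrist"))
dt=np.load("top0.npy");ds=np.load("scene0.npy")
z=lambda u,v:(150+u/4.2,110+v/4.2)
s=lambda u,v:(150+u/3.2,150+v/3.2)
print("knob top",r(atz("top",z(681,390),.078)),dt[202:205,310:314].tolist(), "scene",r(atz("scene",s(192,95),.067)))
for p in [(681,390),(435,378),(350,270),(140,250)]:
    u=z(*p);print(p,r(atd("top",u,dt[int(round(u[1])),int(round(u[0]))])))
for p in [(192,95),(338,117)]:
    u=s(*p);print("s",p,r(atd("scene",u,ds[int(round(u[1])),int(round(u[0]))])))
print("bar top",r(atz("top",z(435,378),.16)),"scene",r(atz("scene",s(338,117),.156)))
# hopper corners top view z~?
for p in [(127,378),(135,245)]: print("base",r(atz("top",z(*p),.01)))
E
```

```text
{'camera_matrix': array([[333.07992625,   0.        , 250.2052002 ],
       [  0.        , 333.07992625, 186.22401158],
       [  0.        ,   0.        ,   1.        ]]), 'distortion': array([-0.02446468,  0.        ,  0.        ,  0.        ,  0.        ]), 'T_tool_cam': array([[-7.29697014e-04,  9.57083705e-01,  2.89810712e-01,
        -7.39016040e-02],
       [-1.62758720e-05, -2.89810801e-01,  9.57083956e-01,
        -1.77529768e-01],
       [ 9.99999734e-01,  6.93664383e-04,  2.27051448e-04,
        -5.64843471e-04],
       [ 0.00000000e+00,  0.00000000e+00,  0.00000000e+00,
         1.00000000e+00]])}
knob top [ 0.552  -0.2331  0.078 ] [[1.7600293159484863, 1.7463475465774536, 1.7390408515930176, 1.7496460676193237], [1.7588070631027222, 1.738004446029663, 1.7541284561157227, 1.743525743484497], [1.764986276626587, 1.7546056509017944, 1.7436277866363525, 1.7458735704421997]] scene [ 0.5543 -0.2358  0.067 ]
(681, 390) [ 0.5532 -0.234   0.0712]
(435, 378) [0.5477 0.001  0.1613]
(350, 270) [0.6717 0.0829 0.0715]
(140, 250) [0.6796 0.2789 0.1184]
s (192, 95) [ 0.56   -0.227   0.0736]
s (338, 117) [0.5558 0.0095 0.1611]
bar top [0.548 0.001 0.16 ] scene [0.5508 0.0034 0.156 ]
base [0.5779 0.3058 0.01  ]
base [0.714 0.302 0.01 ]
```

Request:
apply_moves(steps=[[0.5,0.06,0.06,0.03,-0.1],[1,0.12,0.12,0.06,-0.2],[1,0.18,0.18,0.09,-0.3],[1,0.24,0.24,0.12,-0.362],[1,0.3,0.3,0.15,-0.362]])

```text
clock: 1.32
ee_pos: [0.2938, -0.3875, 0.2647]
eef_rot: [-90.0, 0.0, 179.8]
wrist_force: [0.4, -1.7, 0.2]
gripper_width: 0.0255
```

Request:
apply_moves(steps=[[1,0.06,0.05,0.02,0],[1,0.12,0.1,0.04,0],[1,0.18,0.15,0.06,0],[1,0.24,0.2,0.06,0],[1,0.3,0.26,0.06,0]])

```text
clock: 1.73
ee_pos: [0.4437, -0.2586, 0.2946]
eef_rot: [-89.9, 0.1, 179.9]
wrist_force: [0.8, -1.1, 0.1]
gripper_width: -0.0004
```

Request:
apply_moves(steps=[[1,0.06,0.05,0,0],[1,0.12,0.1,0,0],[1,0.18,0.15,0,0],[1,0.24,0.2,0,0],[1,0.29,0.28,0,0]])

```text
clock: 2.15
ee_pos: [0.5862, -0.1237, 0.2932]
eef_rot: [-90.0, -0.0, 179.9]
wrist_force: [0.4, -1.5, 0.2]
gripper_width: -0.0001
```

Request:
apply_moves(steps=[[1,0,0,0,0],[1,0,0,0,0],[1,0,0,0,0]])

```text
clock: 2.4
ee_pos: [0.5842, -0.1245, 0.2939]
eef_rot: [-90.0, -0.0, 180.0]
wrist_force: [0.4, -0.5, -0.7]
gripper_width: 0.0002
```

```bash
python3 - <<'E'
from h import *
import pickle
st=env.state(); im,d=env.read_camera("wrist"); pickle.dump((st,d),open("w1.pkl","wb"))
cv2.imwrite("pics/w1.png",im[:,:,::-1]); cv2.imwrite("pics/w1b.png",cv2.resize(im[:,:,::-1],None,fx=1.5,fy=1.5))
print(st["clock"],st["ee_pos"],st["eef_rot"],np.abs(st["qd"]).max())
for n in ("gauge_knob","gauge_axis","long_mark","hopper_bar","hopper_axis","bay_small","bay_large","potato_large","colander"):
        print(n,[(np.round(b["at"],1).tolist(),round(b["p"],2)) for b in env.boxes_of("wrist",n)][:2])
E
```

```text
2.4 [ 0.58421737 -0.12454248  0.29385918] [-8.99879421e+01 -2.10724372e-02  1.79982264e+02] 1.6698518553829074
gauge_knob [([198.9, 142.5], 0.7)]
gauge_axis [([159.5, 106.4], 0.91)]
long_mark [([153.8, 108.2], 0.93)]
hopper_bar [([43.6, 128.1], 0.55), ([469.5, 307.2], 0.24)]
hopper_axis [([157.8, 106.5], 0.81)]
bay_small [([157.2, 111.4], 0.96)]
bay_large [([155.5, 110.1], 0.81)]
potato_large []
colander []
```

View pics/w1b.png

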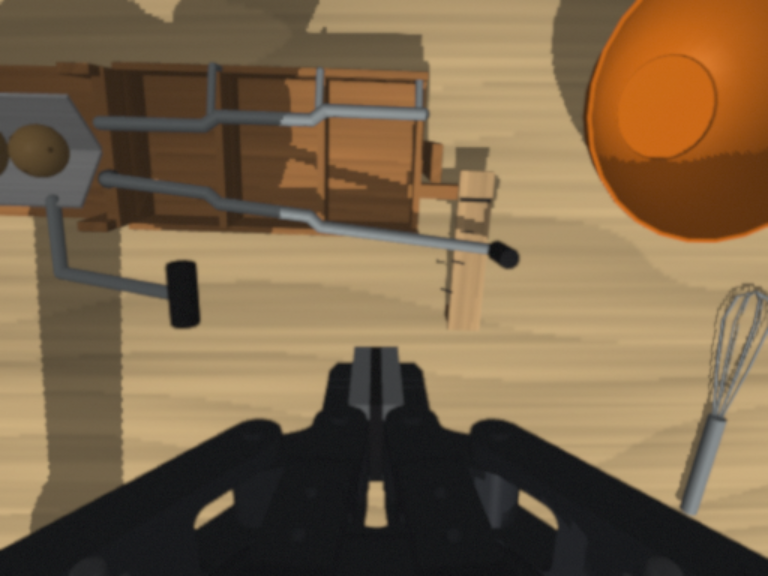

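The wrist view shows the stepped rails, the knob at about (504,254)/1.5, the scale plate with a line near (475,200)/1.5, and the press bar at (183,294)/1.5. The hopper is at the left edge.

```bash
python3 - <<'E'
from h import *
import pickle
a=cv2.imread("pics/w1.png")[85:235,250:370]; cv2.imwrite("pics/w1z.png",cv2.resize(a,None,fx=4.,fy=4.,interpolation=cv2.INTER_CUBIC))
a=cv2.imread("pics/w1.png")[30:180,0:250]; cv2.imwrite("pics/w1y.png",cv2.resize(a,None,fx=3.2,fy=3.2,interpolation=cv2.INTER_CUBIC))
E
```

```text
(no output)
```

View pics/w1z.png

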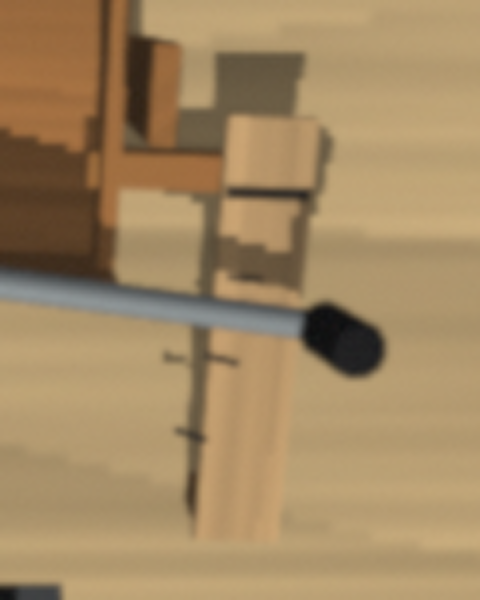

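View pics/w1y.png

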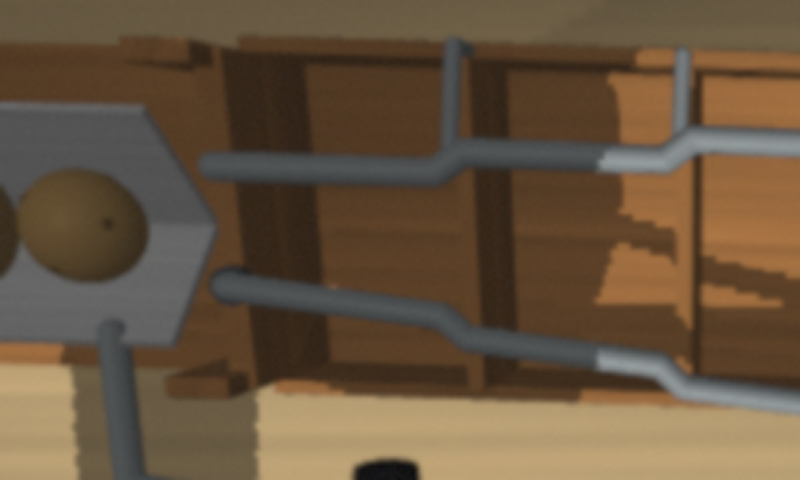

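```bash
python3 - <<'E'
from h import *
import pickle
st,d=pickle.load(open("w1.pkl","rb"))
r=lambda a:np.round(a,4)
A=atz("wrist",(72.5,119),.095,st);K=atz("wrist",(339.25,172),.081,st);L=atz("wrist",(317.5,133),.028,st)
L1=atz("wrist",(250+228/4,133),.028,st);L2=atz("wrist",(250+313/4,133.2),.028,st)
print("A",r(A),"K",r(K),"L",r(L),r(L1),r(L2), np.linalg.norm((A-K)[:2]))
vA=(K-A)[:2];vL=(L-A)[:2]
a=lambda v:np.arctan2(v[0],-v[1])
print("ang K",a(vA),"L",a(vL),"diff",a(vL)-a(vA))
u=vL/np.linalg.norm(vL); print("target K",A[:2]+u*np.linalg.norm(vA))
# small marks
for p in [(245,277),(222,358),(190,433)]:
    X=atz("wrist",(250+p[0]/4,85+p[1]/4),.028,st);v=(X-A)[:2];print(r(X),a(vL)-a(v))
# fixed rail yaw
f1=atz("wrist",(0+215/3.2,30+165/3.2),.095,st); f2=atz("wrist",(422/1.5,114/1.5),.062,st); print("fixed",r(f1),r(f2))
for p in [(169,262),(198,262),(171,327),(199,326),(183,294)]:
    print("bar",r(atz("wrist",(p[0]/1.5,p[1]/1.5),.161,st)))
print("hop tip",r(atz("wrist",(217/3.2,30+228/3.2),.08,st)))
u,v=500/1.5,700/1.5
# colander rim left edge
for p in [(589,120),(700,240)]: print("col",r(atz("wrist",(p[0]/1.5,p[1]/1.5),.09,st)))
def dd(px): return d[int(round(px[1])),int(round(px[0]))]
for px in [(72.5,119),(339.25,172),(317.5,133),(122,196)]: print(px,dd(px),r(atd("wrist",px,dd(px),st)))
E
```

```text
A [0.6226 0.0752 0.095 ] K [ 0.5577 -0.2319  0.081 ] L [ 0.5975 -0.2134  0.028 ] [ 0.5975 -0.1995  0.028 ] [ 0.5973 -0.2278  0.028 ] 0.3139051904636998
ang K -0.20815187450128192 L -0.08657078042333062 diff 0.1215810940779513
target K [ 0.59543634 -0.23750234]
[ 0.5688 -0.2066  0.028 ] 0.10186410002531192
[ 0.5405 -0.2002  0.028 ] 0.20307046187435301
[ 0.5133 -0.1903  0.028 ] 0.30373852527965844
fixed [0.6628 0.0751 0.095 ] [ 0.6687 -0.1604  0.062 ]
bar [0.5755 0.009  0.161 ]
bar [ 0.5755 -0.0098  0.161 ]
bar [0.5304 0.0131 0.161 ]
bar [ 0.5312 -0.0059  0.161 ]
bar [0.5538 0.0024 0.161 ]
hop tip [0.6413 0.0856 0.08  ]
col [ 0.6643 -0.2804  0.09  ]
col [ 0.5749 -0.3796  0.09  ]
(72.5, 119) 0.37103313 [0.6225 0.0755 0.0944]
(339.25, 172) 0.40324897 [ 0.5576 -0.2321  0.0804]
(317.5, 133) 0.44243744 [ 0.5974 -0.2136  0.0274]
(122, 196) 0.32476786 [0.5546 0.0014 0.1634]
```

Request:
apply_moves(steps=[[1,-0.048,-0.06,0,0],[1,-0.096,-0.12,-0.02,0],[1,-0.144,-0.18,-0.06,0],[1,-0.168,-0.22,-0.12,0],[1,-0.168,-0.22,-0.2,0]])

```text
clock: 3.32
ee_pos: [0.4991, -0.2384, 0.1951]
eef_rot: [-89.7, 0.2, 179.7]
wrist_force: [1.0, -0.9, -0.9]
gripper_width: 0.0001
```

Request:
apply_moves(steps=[[1,0,0,-0.07,0],[1,0,0,-0.14,0],[1,0,0,-0.21,0],[1,0,0,-0.26,0],[1,0,0,-0.26,0]])

```text
clock: 3.73
ee_pos: [0.4981, -0.2327, 0.0595]
eef_rot: [-90.3, -0.4, 180.0]
wrist_force: [-1.1, 0.9, 0.2]
gripper_width: 0.0001
```

Request:
apply_moves(steps=[[1,0.03,-0.004,0,0],[1,0.06,-0.004,0,0],[1,0.085,-0.004,0,0],[1,0.11,-0.004,0,0],[1,0.13,-0.004,0,0]])

```text
clock: 4.15
ee_pos: [0.567, -0.2367, 0.066]
eef_rot: [-89.9, 0.1, 180.0]
wrist_force: [-0.3, 1.0, -0.1]
gripper_width: -0.0
```

Request:
apply_moves(steps=[[1,0.01,0,0,0],[1,0.016,0,0,0],[1,0.016,0,0,0]])

```text
clock: 4.4
ee_pos: [0.5739, -0.2364, 0.0648]
eef_rot: [-90.0, 0.1, 180.0]
wrist_force: [0.4, -0.2, -0.6]
gripper_width: 0.0001
```

```bash
python3 - <<'E'
from h import *
import pickle
st=env.state(); im,d=env.read_camera("wrist"); pickle.dump((st,d),open("w2.pkl","wb"))
cv2.imwrite("pics/w2.png",im[:,:,::-1]); cv2.imwrite("pics/w2b.png",cv2.resize(im[:,:,::-1],None,fx=1.5,fy=1.5))
print(st["clock"],st["ee_pos"],st["eef_rot"],st["wrist_force"])
E
```

```text
4.4 [ 0.57387151 -0.23644783  0.06481267] [-8.99634573e+01  5.68071442e-02  1.79982472e+02] [ 0.37903819 -0.17565321 -0.57632381]
```

View pics/w2b.png

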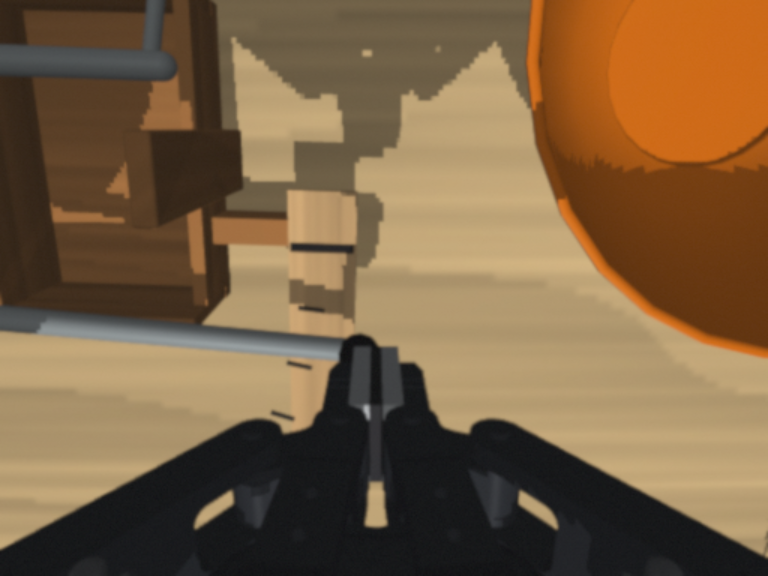

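The wrist view shows the knob at (358,345)/1.5, just beyond the fingertips, with the bar running left from it and the long mark at (322,247)/1.5. I can't read the bar's angle by eye because of parallax, so I'll compute it.

```bash
cat >> h.py <<'E'
A=np.array([.6225,.0753,.091]); Lm=np.array([.5975,-.2135,.028])
def onlane(c,uv,st):
    o,d,_=ray(c,uv,st); n=np.array([0,-np.sin(np.radians(8)),np.cos(np.radians(8))]); 
    return o+d*(n@(A-o))/(n@d)
def ang(v): return np.arctan2(v[0],-v[1])
def gauge(X): return ang((Lm-A)[:2])-ang((X-A)[:2])
E
python3 - <<'E'
from h import *
import pickle
st,d=pickle.load(open("w2.pkl","rb"))
for p in [(40,322),(100,328),(200,337),(330,348)]:
    X=onlane("wrist",(p[0]/1.5,p[1]/1.5),st); u=(int(p[0]/1.5),int(p[1]/1.5)); print(p,np.round(X,4),gauge(X),np.round(atd("wrist",u,d[u[1],u[0]],st),4))
st1,d1=pickle.load(open("w1.pkl","rb"))
for p in [(400,236),(450,242)]:
    X=onlane("wrist",(p[0]/1.5,p[1]/1.5),st1);print("w1",np.round(X,4),gauge(X))
print(proj("wrist",[Lm,A],st)*1.5)
E
```

```text
(40, 322) [ 0.5768 -0.1071  0.0654] 0.15890881205283441 [ 0.5784 -0.1089  0.0682]
(100, 328) [ 0.5732 -0.1284  0.0624] 0.1510749852436803 [ 0.5748 -0.1297  0.0652]
(200, 337) [ 0.5673 -0.1654  0.0572] 0.13918536926569697 [ 0.5686 -0.1661  0.0593]
(330, 348) [ 0.5592 -0.217   0.0499] 0.1268724612865896 [ 0.56   -0.2171  0.0515]
w1 [ 0.5713 -0.1447  0.0601] 0.14232182824868
w1 [ 0.5648 -0.1878  0.054 ] 0.1294119461623788
[[ 324.19984018  247.20576539]
 [-542.18692884  220.5012985 ]]
```

```bash
python3 - <<'E'
from h import *
import pickle
st,d=pickle.load(open("w2.pkl","rb"))
t=st["ee_pos"]
print("tcp",proj("wrist",[t,t+[.011,0,0],t+[-.011,0,0],t+[0,.015,0],[.5577,-.2319,.081],t+[0,0,.02]],st)*1.5)
print(np.round(d[225:245:3,225:275:4],3))
im=cv2.imread("pics/w2.png")[205:265,200:290];cv2.imwrite("pics/w2z.png",cv2.resize(im,None,fx=8,fy=8,interpolation=cv2.INTER_CUBIC))
for c in ("scene",):
    im,dd=env.read_camera(c); cv2.imwrite("pics/s2z.png",cv2.resize(im[130:250,150:310,::-1],None,fx=5,fy=5,interpolation=cv2.INTER_CUBIC))
print(env.state()["ee_pos"],env.state()["wrist_force"])
E
```

```text
tcp [[376.52735979 329.28995646]
 [376.56056452 302.17488703]
 [376.49508945 355.49833646]
 [337.36281942 329.27185519]
 [364.01694463 387.97913667]
 [376.67931619 351.59345185]]
[[0.211 0.214 0.208 0.207 0.205 0.209 0.266 0.265 0.265 0.263 0.265 0.265
  0.263]
 [0.208 0.209 0.206 0.202 0.201 0.204 0.206 0.265 0.266 0.265 0.266 0.264
  0.265]
 [0.208 0.204 0.201 0.151 0.151 0.151 0.151 0.151 0.151 0.151 0.151 0.267
  0.266]
 [0.207 0.202 0.197 0.148 0.148 0.148 0.149 0.148 0.147 0.148 0.147 0.266
  0.267]
 [0.209 0.197 0.194 0.145 0.146 0.145 0.146 0.146 0.145 0.    0.144 0.268
  0.268]
 [0.211 0.196 0.19  0.142 0.142 0.142 0.    0.143 0.142 0.142 0.141 0.268
  0.268]
 [0.148 0.149 0.148 0.139 0.139 0.14  0.14  0.139 0.139 0.14  0.14  0.148
  0.148]]
[ 0.57317517 -0.23636075  0.06443112] [-0.1224099  -0.56900351  0.04606607]
```

View pics/w2z.png

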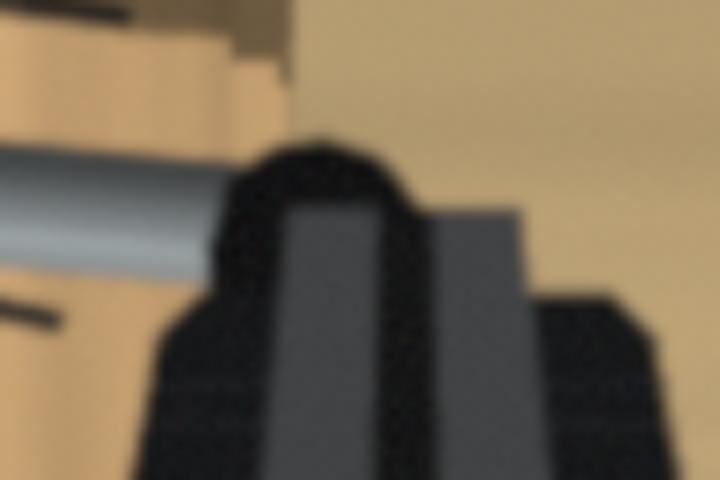

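View pics/s2z.png

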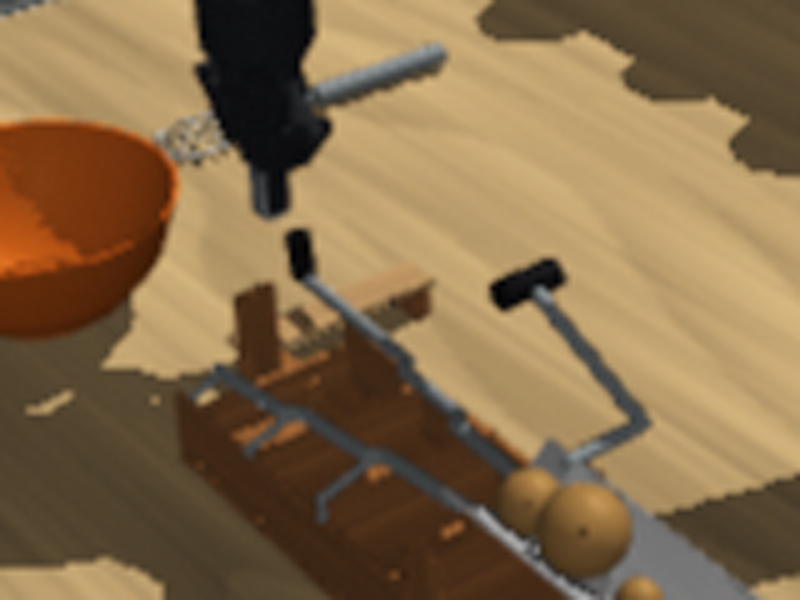

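```bash
python3 - <<'E'
from h import *
import pickle
st,d=pickle.load(open("w2.pkl","rb"))
t=st["ee_pos"]
print("scene px of tcp, +20mm", (proj("scene",[t,t+[0,0,.02]])-[150,130])*5)
print(atd("wrist",(250,233),d[233,250],st), atd("wrist",(240,236),d[236,240],st), t)
for a in (env.state,): s=a(); print(s["q"],s["gripper_width"])
E
```

```text
scene px of tcp, +20mm [[275.8866244  260.92634458]
 [273.78870842 235.72678085]]
[ 0.58460768 -0.23587332  0.1063511 ] [ 0.58474451 -0.23151464  0.10974321] [ 0.57387151 -0.23644783  0.06481267]
[-3.33324813e+01  3.51992645e+01  7.35443406e+01 -4.25116684e-03
  7.12426665e+01  5.67016702e+01] -0.00014316846156040382
```

The fingertips passed above the knob. Both the wrist depth and the scene view put them about 40 mm above the reported TCP. I'll back off, go lower and push again.

Request:
apply_moves(steps=[[1,-0.05,0.005,0,0],[1,-0.1,0.01,0,0],[1,-0.15,0.014,0,0],[1,-0.15,0.014,-0.04,0],[1,-0.15,0.014,-0.06,0]])

```text
clock: 4.92
ee_pos: [0.497, -0.2291, 0.0336]
eef_rot: [-90.0, -0.0, 179.9]
wrist_force: [0.4, 0.6, -1.5]
gripper_width: 0.0001
```

Request:
apply_moves(steps=[[1,0,0,-0.02,0],[1,0,0,-0.026,0],[1,0,0,-0.026,0]])

```text
clock: 5.17
ee_pos: [0.4985, -0.2291, 0.0201]
eef_rot: [-90.1, -0.1, 180.0]
wrist_force: [0.3, 0.6, -0.4]
gripper_width: -0.0001
```

```bash
python3 - <<'E'
from h import *
import pickle
st=env.state(); im,d=env.read_camera("wrist"); pickle.dump((st,d),open("w3.pkl","wb"))
cv2.imwrite("pics/w3b.png",cv2.resize(im[:,:,::-1],None,fx=1.5,fy=1.5))
print(st["clock"],st["ee_pos"],st["wrist_force"])
for p in [(240,236),(250,233),(260,236)]: print(atd("wrist",p,d[p[1],p[0]],st)-st["ee_pos"])
im,d=env.read_camera("scene");cv2.imwrite("pics/s3z.png",cv2.resize(im[130:250,150:310,::-1],None,fx=5,fy=5,interpolation=cv2.INTER_CUBIC))
E
```

```text
5.1667 [ 0.49848149 -0.22913605  0.02009973] [ 0.34749624  0.63114608 -0.42131078]
[0.01054395 0.00489125 0.04400731]
[0.01020707 0.00050902 0.04017321]
[ 0.01054942 -0.00388758  0.04399936]
```

View pics/s3z.png

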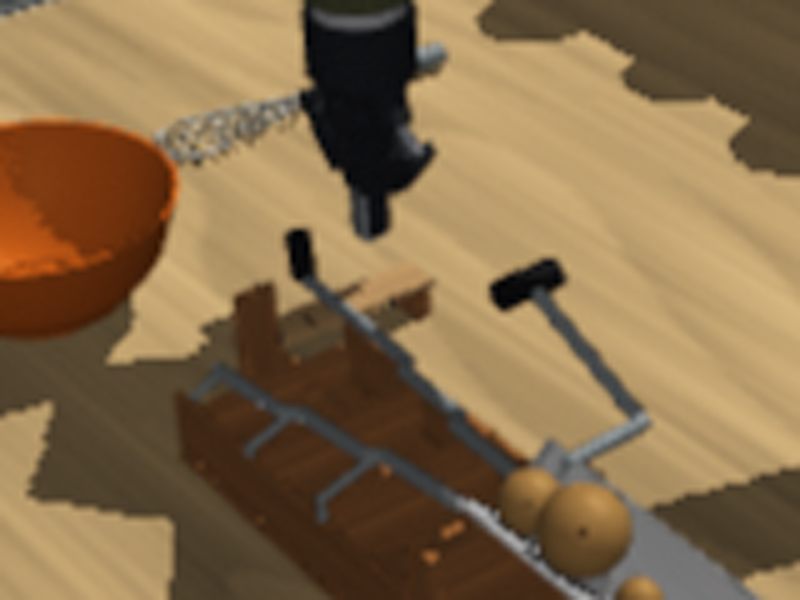

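View pics/w3b.png

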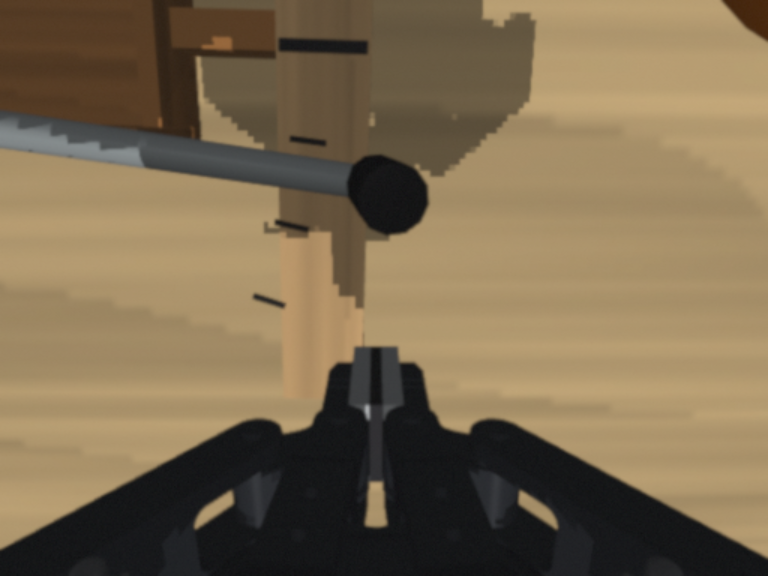

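Request:
apply_moves(steps=[[1,0.03,-0.01,0,0],[1,0.06,-0.012,0,0],[1,0.085,-0.012,0,0],[1,0.11,-0.012,0,0],[1,0.13,-0.012,0,0]])

```text
clock: 5.68
ee_pos: [0.5642, -0.2357, 0.0214]
eef_rot: [-89.9, -0.0, 180.0]
wrist_force: [-2.3, -1.1, 1.0]
gripper_width: -0.0004
```

Request:
apply_moves(steps=[[1,0.01,0,0,0],[1,0.016,0,0,0],[1,0.016,0,0,0]])

```text
clock: 5.93
ee_pos: [0.5719, -0.2353, 0.0212]
eef_rot: [-90.0, 0.0, 180.0]
wrist_force: [0.0, 0.1, -0.4]
gripper_width: -0.0001
```

```bash
python3 - <<'E'
from h import *
import pickle
st=env.state(); im,d=env.read_camera("wrist"); pickle.dump((st,d),open("w4.pkl","wb"))
cv2.imwrite("pics/w4b.png",cv2.resize(im[:,:,::-1],None,fx=1.5,fy=1.5))
print(st["clock"],st["ee_pos"],st["wrist_force"])
E
```

```text
5.9333 [ 0.57187863 -0.23527644  0.02118533] [ 0.01355191  0.05047111 -0.38035604]
```

View pics/w4b.png

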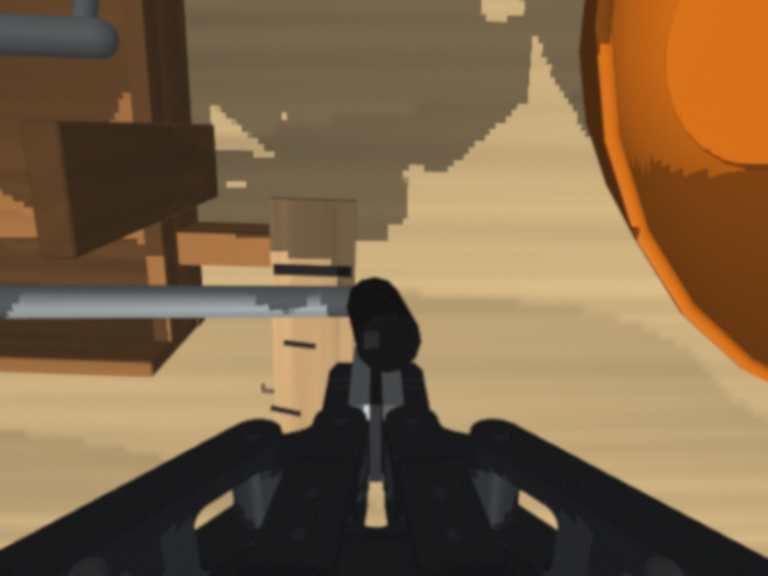

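```bash
python3 - <<'E'
from h import *
import pickle
st,d=pickle.load(open("w4.pkl","rb"))
K=atz("wrist",(393/1.5,341/1.5),.081,st);print(K,gauge(K))
for p in [(250,302),(330,302),(150,302)]:
    X=onlane("wrist",(p[0]/1.5,p[1]/1.5),st);print(X,gauge(X))
print(proj("wrist",[Lm],st)*1.5)
E
```

```text
[ 0.59345228 -0.23933457  0.081     ] 0.0057112753673414784
[ 0.59407904 -0.19598379  0.05287355] 0.018034068348670662
[ 0.59289122 -0.22045635  0.04943416] 0.01342977705643604
[ 0.59548591 -0.16672861  0.0569851 ] 0.02480536520732568
[[315.33145023 269.65588745]]
```

Request:
apply_moves(steps=[[1,0.005,0,0,0],[1,0.005,0,0,0],[1,-0.03,0,0,0],[1,-0.08,0,0,0],[1,-0.12,0,0.02,0]])

```text
clock: 6.4
ee_pos: [0.5094, -0.2344, 0.0295]
eef_rot: [-90.1, -0.1, 180.0]
wrist_force: [0.8, -1.0, 0.0]
gripper_width: -0.0001
```

Request:
apply_moves(steps=[[1,0,0.02,0.08,0],[1,0,0.04,0.16,0],[1,0,0.08,0.24,0],[1,0.02,0.13,0.3,0],[1,0.05,0.18,0.36,0]])

```text
clock: 6.82
ee_pos: [0.5353, -0.1455, 0.2125]
eef_rot: [-90.0, 0.1, 179.9]
wrist_force: [1.1, -0.9, -0.1]
gripper_width: 0.0002
```

Request:
apply_moves(steps=[[1,0.02,0.04,0.06,0],[1,0.04,0.08,0.12,0],[1,0.06,0.12,0.16,0],[1,0.08,0.16,0.16,0],[1,0.08,0.16,0.16,0]])

```text
clock: 7.23
ee_pos: [0.5771, -0.0632, 0.291]
eef_rot: [-90.0, 0.2, -179.8]
wrist_force: [0.4, -0.4, -0.2]
gripper_width: -0.0001
```

```bash
python3 - <<'E'
from h import *
import pickle
st=env.state(); im,d=env.read_camera("wrist"); pickle.dump((st,d),open("w5.pkl","wb"))
cv2.imwrite("pics/w5.png",im[:,:,::-1]);cv2.imwrite("pics/w5b.png",cv2.resize(im[:,:,::-1],None,fx=1.5,fy=1.5))
print(st["clock"],st["ee_pos"],st["eef_rot"],st["wrist_force"])
E
```

```text
7.2333 [ 0.57706223 -0.06324315  0.2910033 ] [ -90.01670551    0.18749236 -179.82561131] [ 0.35072607 -0.42335718 -0.17132448]
```

View pics/w5b.png

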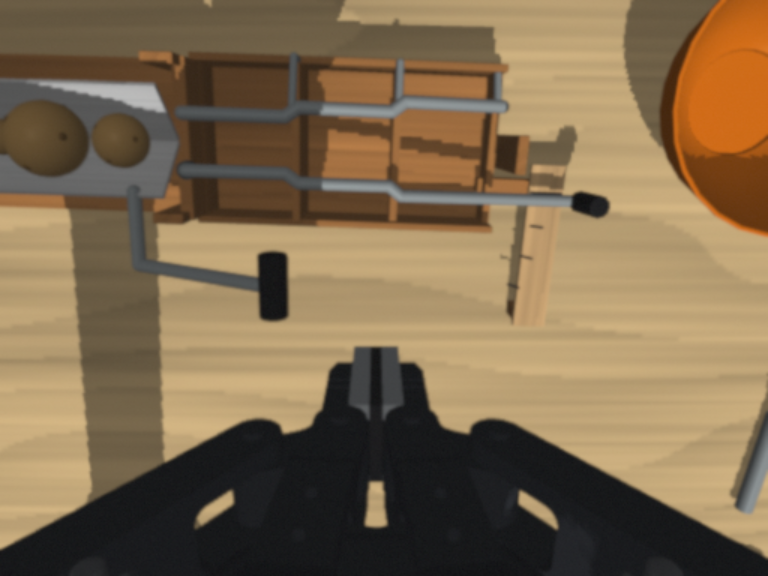

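```bash
python3 - <<'E'
from h import *
import pickle
st,d=pickle.load(open("w5.pkl","rb")); s=lambda p:(p[0]/1.5,p[1]/1.5)
K=atz("wrist",s((597,206)),.081,st);print("K",K,gauge(K))
A2=atz("wrist",s((185,170)),.095,st);print("A",A2)
for p in [(520,201),(560,202)]:
    X=onlane("wrist",s(p),st);print(X,gauge(X))
# gaps (rail axes) on lane plane, minus 10mm
for c,(a,b) in {230:(114,171),345:(107,186),450:(104,197)}.items():
    P=onlane("wrist",s((c,a)),st);Q=onlane("wrist",s((c,b)),st);print(c,P,"gap",np.linalg.norm(P-Q)-.010)
for p in [(259,253),(287,253),(259,319),(287,319),(273,286)]:
    print("bar",atz("wrist",s(p),.163,st))
px=s((273,286));print(atd("wrist",px,d[int(px[1]),int(px[0])],st))
im=cv2.imread("pics/w5.png")[80:220,320:420];cv2.imwrite("pics/w5z.png",cv2.resize(im,None,fx=4,fy=4,interpolation=cv2.INTER_CUBIC))
print(proj("wrist",[Lm,Lm+[0,.014,0],Lm-[0,.014,0]],st)-[320,80])
E
```

```text
K [ 0.59456282 -0.23547016  0.081     ] 0.0033057533131194555
A [0.62185202 0.07765578 0.095     ]
[ 0.59452099 -0.18238224  0.05478512] 0.02180595819918088
[ 0.59323331 -0.21761081  0.04983407] 0.013236372928369156
230 [0.66138603 0.04373057 0.08656321] gap 0.03098314773989648
345 [ 0.66681502 -0.03962736  0.07484801] gap 0.048558328696413064
450 [ 0.66984298 -0.11968083  0.06359723] gap 0.06136179428048121
bar [0.57574438 0.01056022 0.163     ]
bar [ 0.57580421 -0.00710919  0.163     ]
bar [0.53127888 0.01337075 0.163     ]
bar [ 0.53136855 -0.00501831  0.163     ]
bar [0.55399227 0.00291538 0.163     ]
[0.55436492 0.00266165 0.16418395]
[[44.73305929 49.10956674]
 [34.16754978 49.03884945]
 [55.2809971  49.18310893]]
```

View pics/w5z.png

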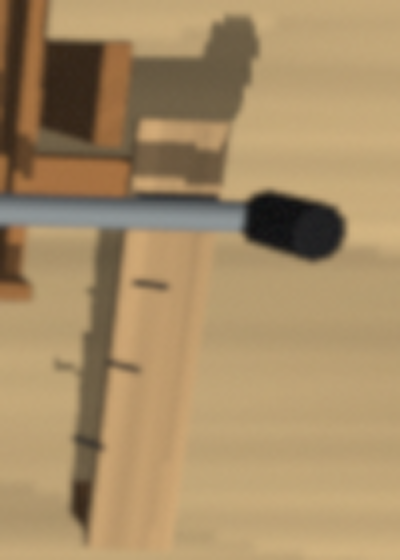

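The gauge check gives 0.003–0.013 rad. The rail gaps measure 31.0 mm and 61.4 mm at the ends, and 48.6 mm in the middle, which is a little over the 45 mm stated. The potatoes are still in the hopper, so I'll go above the press bar next.

Request:
apply_moves(steps=[[1,-0.03,0.066,0,0],[1,-0.058,0.132,-0.02,0],[1,-0.058,0.132,-0.1,0],[1,-0.058,0.132,-0.18,0],[1,-0.058,0.132,-0.25,0]])

```text
clock: 7.7
ee_pos: [0.5455, -0.0004, 0.1627]
eef_rot: [-90.0, -0.0, 180.0]
wrist_force: [0.7, -1.2, 0.3]
gripper_width: -0.0005
```

Request:
apply_moves(steps=[[1,0,0,-0.04,0],[1,0,0,-0.062,0],[1,0,0,-0.062,0],[1,0,0,-0.062,0]])

```text
clock: 8.03
ee_pos: [0.5465, -0.0009, 0.1336]
eef_rot: [-90.0, -0.1, 179.9]
wrist_force: [-0.1, 0.3, 0.1]
gripper_width: 0.0002
```

```bash
python3 - <<'E'
from h import *
import pickle
st=env.state(); im,d=env.read_camera("wrist"); pickle.dump((st,d),open("w6.pkl","wb"))
cv2.imwrite("pics/w6b.png",cv2.resize(im[:,:,::-1],None,fx=1.5,fy=1.5))
print(st["clock"],st["ee_pos"],st["eef_rot"],st["wrist_force"])
im,d=env.read_camera("scene");cv2.imwrite("pics/s6z.png",cv2.resize(im[130:280,170:330,::-1],None,fx=4,fy=4,interpolation=cv2.INTER_CUBIC))
E
```

```text
8.0333 [ 0.54646568 -0.00091559  0.1335848 ] [-9.00132237e+01 -6.24007755e-02  1.79923393e+02] [-0.13127596  0.31913281  0.14700205]
```

View pics/w6b.png

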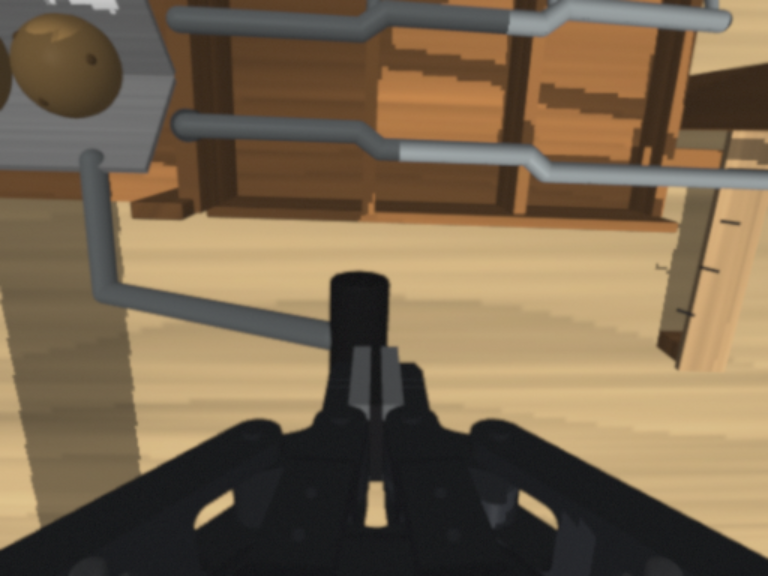

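View pics/s6z.png

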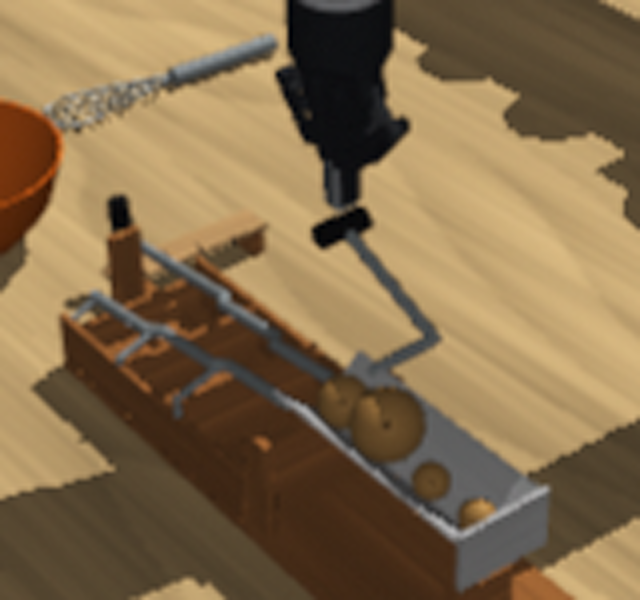

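The fingertips are just above the press bar at about (360,345)/1.5, and all four potatoes are still in the hopper. I'll press gently to about 0.25 rad first.

Request:
apply_moves(steps=[[1,0,0.004,-0.018,0],[1,0,-0.004,-0.03,0],[1,0,-0.012,-0.042,0],[1,0,-0.018,-0.052,0],[1,0,-0.024,-0.062,0]])

```text
clock: 8.55
ee_pos: [0.5481, -0.014, 0.1042]
eef_rot: [-89.8, 0.3, 180.0]
wrist_force: [0.4, -4.9, 7.6]
gripper_width: -0.0
```

```bash
cat > look.py <<'E'
from h import *
import sys,pickle
n=sys.argv[1]
st=env.state(); im,d=env.read_camera("wrist"); pickle.dump((st,d),open(f"w{n}.pkl","wb"))
im2,d2=env.read_camera("scene")
a=cv2.resize(im[:,:,::-1],(533,400)); b=cv2.resize(im2[150:290,190:330,::-1],(400,400),interpolation=cv2.INTER_CUBIC)
o=np.zeros((800//2,933,3),np.uint8); o=np.hstack([a,b]); o=cv2.resize(o,(800,343)); cv2.imwrite(f"pics/l{n}.png",o)
print(round(st["clock"],2),np.round(st["ee_pos"],4),np.round(st["wrist_force"],1))
E
python3 look.py 7
```

```text
8.55 [ 0.5481 -0.014   0.1042] [ 0.4 -4.9  7.6]
```

View pics/l7.png

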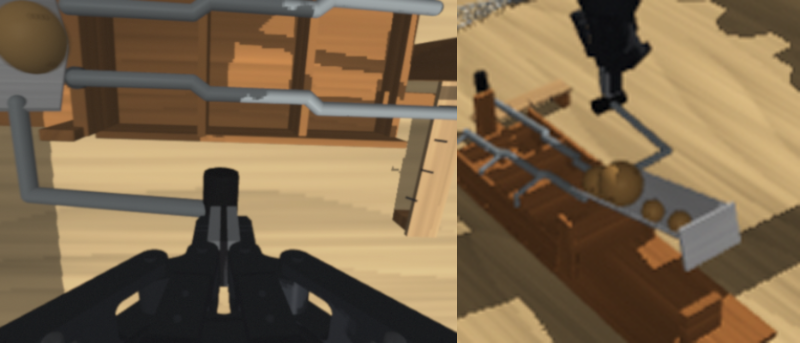

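The hopper is tipping, at about 0.23 rad with 7.6 N on the bar, and the potatoes are starting to roll. Hold.

Request:
apply_moves(steps=[[1,0,0,-0.004,0],[1,0,0,-0.004,0],[1,0,0,-0.004,0],[1,0,0,-0.004,0],[1,0,0,-0.004,0]])

```text
clock: 9.07
ee_pos: [0.5471, -0.0123, 0.1011]
eef_rot: [-90.0, 0.0, 180.0]
wrist_force: [0.4, -2.3, 3.1]
gripper_width: -0.0003
```

```bash
python3 look.py 8
```

```text
9.07 [ 0.5471 -0.0123  0.1011] [ 0.4 -2.3  3.1]
```

View pics/l8.png

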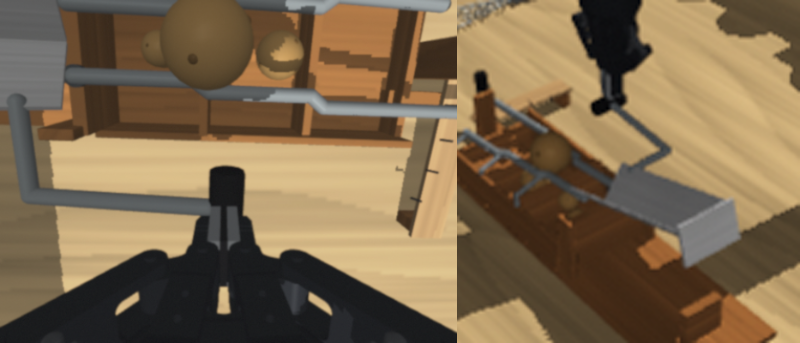

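The hopper looks empty. The large potato is rolling and the medium is dropping into the middle bay, with one small behind it. Keep holding.

Request:
apply_moves(steps=[[1,0,0,0,0],[1,0,0,0,0],[1,0,0,0,0],[1,0,0,0,0],[1,0,0,0,0]])

```text
clock: 9.58
ee_pos: [0.5469, -0.0122, 0.1007]
eef_rot: [-90.0, 0.0, 180.0]
wrist_force: [1.3, -1.0, 3.5]
gripper_width: 0.0004
```

Request:
apply_moves(steps=[[1,0,0,0,0],[1,0,0,0,0],[1,0,0,0,0],[1,0,0,0,0],[1,0,0,0,0]])

```text
clock: 10.0
ee_pos: [0.5468, -0.0122, 0.1007]
eef_rot: [-90.0, -0.0, 180.0]
wrist_force: [2.0, -1.1, 2.7]
gripper_width: 0.0001
```

```bash
python3 look.py 9
```

```text
10.0 [ 0.5468 -0.0122  0.1007] [ 2.  -1.1  2.7]
```

View pics/l9.png

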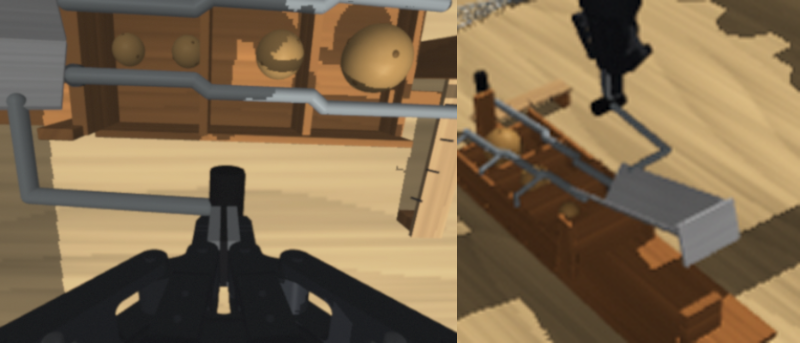

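All four are in their bays: two small in the top bay, the medium in the middle and the large at the foot. I'll let the hopper come back down gently.

Request:
apply_moves(steps=[[1,0,0,0,0],[1,0,0.006,0.012,0],[1,0,0.012,0.024,0],[1,0,0.018,0.036,0],[1,0,0.024,0.048,0]])

```text
clock: 10.52
ee_pos: [0.5466, 0.0003, 0.1255]
eef_rot: [-90.0, -0.0, 180.0]
wrist_force: [-0.2, -0.3, 0.7]
gripper_width: -0.0001
```

Request:
apply_moves(steps=[[1,0,0.002,0.012,0],[1,0,0.002,0.026,0],[1,0,0,0.08,0],[1,0,0,0.16,0],[1,0,0,0.24,0]])

```text
clock: 10.93
ee_pos: [0.546, -0.0002, 0.2461]
eef_rot: [-90.0, -0.1, 180.0]
wrist_force: [1.5, 0.1, 0.1]
gripper_width: -0.0
```

Request:
apply_moves(steps=[[1,0,-0.04,0.04,0],[1,0.02,-0.1,0.08,0],[1,0.04,-0.13,0.08,0],[1,0.04,-0.13,0.08,0],[1,0.04,-0.13,0.08,0]])

```text
clock: 11.35
ee_pos: [0.5667, -0.0658, 0.2845]
eef_rot: [-90.0, -0.1, 179.9]
wrist_force: [0.1, -0.1, 0.2]
gripper_width: 0.0003
```

```bash
python3 - <<'E'
from h import *
import pickle
st=env.state(); im,d=env.read_camera("wrist"); pickle.dump((st,d),open("w10.pkl","wb"))
cv2.imwrite("pics/w10b.png",cv2.resize(im[:,:,::-1],None,fx=1.5,fy=1.5))
print(st["clock"],st["ee_pos"],st["eef_rot"],st["wrist_force"])
im,d=env.read_camera("scene");cv2.imwrite("pics/s10.png",cv2.resize(im[:,:,::-1],None,fx=1.5,fy=1.5))
E
```

```text
11.35 [ 0.56667678 -0.06580849  0.28445608] [-9.00229802e+01 -5.54703003e-02  1.79894821e+02] [ 0.1075656  -0.09314297  0.20019396]
```

View pics/w10b.png

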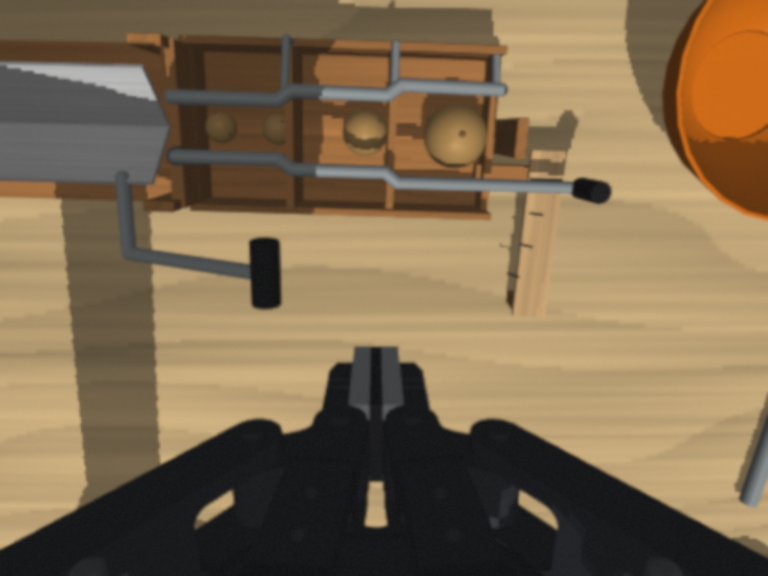

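View pics/s10.png

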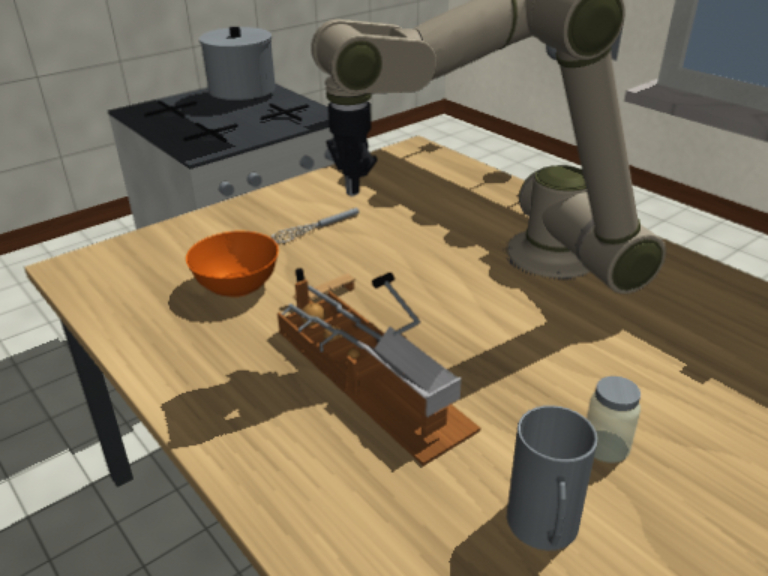

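The hopper is empty and level, and the four potatoes are in their bays. One small has moved closer to the top/middle divider, so I'll wait a little and check that everything is at rest.

Request:
apply_moves(steps=[[1,0,0,0,0],[1,0,0,0,0],[1,0,0,0,0],[1,0,0,0,0],[1,0,0,0,0]])

```text
clock: 11.87
ee_pos: [0.5668, -0.0651, 0.2848]
eef_rot: [-90.0, -0.0, 180.0]
wrist_force: [0.5, 0.7, -0.6]
gripper_width: 0.0001
```

Request:
apply_moves(steps=[[1,0,0,0,0],[1,0,0,0,0],[1,0,0,0,0],[1,0,0,0,0],[1,0,0,0,0]])

```text
clock: 12.28
ee_pos: [0.5668, -0.0653, 0.2848]
eef_rot: [-90.0, -0.0, 180.0]
wrist_force: [0.1, 0.1, -0.3]
gripper_width: 0.0001
```

```bash
python3 - <<'E'
from h import *
import pickle
from time import sleep
st=env.state(); im,d=env.read_camera("wrist"); pickle.dump((st,d),open("w11.pkl","wb"))
cv2.imwrite("pics/w11.png",im[:,:,::-1]); cv2.imwrite("pics/w11z.png",cv2.resize(im[20:160,60:420,::-1],None,fx=2.2,fy=2.2,interpolation=cv2.INTER_CUBIC))
print(st["clock"],st["ee_pos"])
s=lambda p:(p[0]/1.5,p[1]/1.5)
K=atz("wrist",s((598,191)),.081,st);print("K",K,gauge(K))
px=s((265,273));print("pressbar",atd("wrist",px,d[int(px[1]),int(px[0])],st))
for n in ("potato_small_a","potato_medium","potato_large"):
    for b in env.boxes_of("wrist",n)[:3]:
        u=b["at"]; P=atd("wrist",u,d[int(u[1]),int(u[0])],st); print(n,np.round(u,1),round(b["p"],2),"top",np.round(P,4))
st0,d0=pickle.load(open("w10.pkl","rb"))
E
```

```text
12.2833 [ 0.5668238  -0.06533013  0.28475803]
K [ 0.59537121 -0.23421538  0.081     ] 0.0010759742517829768
pressbar [0.55429291 0.00385358 0.16383638]
potato_small_a [185.3  84.6] 0.76 top [0.6418 0.0155 0.0329]
potato_small_a [146.8  84.4] 0.56 top [0.6422 0.0637 0.0314]
potato_medium [244.1  89. ] 0.64 top [ 0.6366 -0.0574  0.0427]
potato_large [301.6  92.6] 0.98 top [ 0.6327 -0.1249  0.0583]
potato_large [170.8  89.6] 0.32 top [0.6356 0.0401 0.0059]
```

View pics/w11z.png

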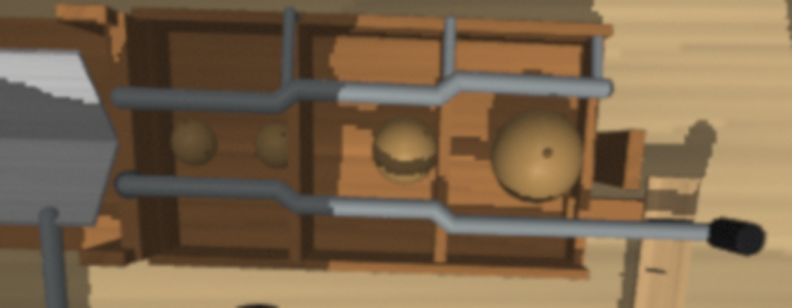

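The potatoes haven't moved between the two pictures. Their tops are at 33, 31, 43 and 58 mm, so they lie on the bay floors. The hopper's bar is back at its rest point and the gauge reads about 0. Handing in.

```bash
python3 -c "
from cell import env
print(env.finish_job())"
```

```text
the job is handed in; nothing more can be done
None
```

The potatoes are sorted and the job is handed in at about 12 s of the 48 s; no verdict was reported. I pushed the gauge bar over the long mark from 0.12 rad and let it go. I then tipped the hopper to about 0.25 rad, held it until all four potatoes had dropped, and lowered it back.

**Last checks:**
- **Potatoes:** both small ones are in the top bay (grader y about +60 and +109 mm), the medium one in the middle (about −12 mm) and the large one at the foot (about −80 mm). All lie on the bay floors and did not move between two pictures about 1 s apart.
- **Gauge bar:** it measured about 0.001 rad from the knob. An earlier reading along the bar itself gave up to 0.013 rad near the knob; both are inside the 0.03 limit.
- **Hopper:** it is empty, and its press bar is back at the rest position.
- **Other things:** the robot is clear of everything. The jug, jar, colander and whisk look unmoved in the pictures, but I did not measure them.

**What disagreed or failed:**
- **First push:** it passed above the knob without touching it, because the shut fingertips are about 40 mm above the reported TCP. I corrected for that afterwards.
- **Middle rail gap:** it measured 48.6 mm against the stated 45 mm, which did not affect the sorting.
- **Trained networks:** they were unreliable for the grader's points, so I read those from the pictures.

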